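# Load a drill core on the bench scanner and index the carriage one hole

## Robot

A 6-joint arm with a two-finger parallel gripper is mounted at the origin on a cart in front of the work surface, level with it; the furniture and walls round the work are solid. World frame = base frame: x ahead of the robot, y to its left, z up, the work surface at z = 0. Lengths are in mm, angles in rad, forces in N, time in s.
With the tool pointing down it reaches from about 400 to 825 mm from the base axis. Payload 7 kg.
Tool frame: the origin (TCP) lies between the finger pads; the fingertips stand 8 mm ahead of it and the grasp point (between the pads) lies 11 mm behind it; z points along the fingers, y is the line along which they close (so a half turn about z gives the same grasp; the last joint's range is limited). The gripper opens to 85 mm and grips with 20 to 120 N. Pads are 22 mm wide; open, the fingers measure 114 mm over their backs; the gripper's body (76 mm by 85 mm) begins 54 mm behind the grasp point. The pads swing forward as they close: fully open they stand 13 mm farther back than shut.
Start: joints at [-1.017, 0.359, 0.012, 0, -1.224, -0.288], TCP at [177.284, -651.28, 239.302] pointing down, gripper open.
Joint ranges: [-3.07, 3.07], [-1.43, 2.12], [-1.02, 1.25], [-3.03, 1.67], [-3.05, -0], [-3.03, 3.03]. Speed limits (rad/s): [2.39, 2.39, 3.01, 3.14, 3.14, 3.14].

## Interface

Orientations are given as a 3x3 rotation matrix whose columns are the frame's x, y, z axes.
In Python, from station import robot gives the robot as it stands. The module is installed in compiled form; this text tells all that it offers.
- The arm moves only by the shell command python3 -m crank 'ROWS' [FORCE]. ROWS is a JSON object of lists of equal length, an entry for each row: "angular": the turn, a rotation vector about the tool's x, y, z in units of 120 degrees (1.0 is 120 degrees), a list of three; "translation": the shift along the tool's x, y, z in units of 250 mm (1.0 is 250 mm), a list of three; "gripper": the finger opening in mm, from 0 to 85.4. A call has 1 to 20 rows; each row is the pose to reach, as a shift and turn from the pose commanded when the call began, along the tool's axes at that moment; what a row does not reach only later rows make up. A row lasts 1/10 s, in which the tool goes at most 50 mm and 8.59 degrees, less where a joint would pass 70% of its speed; a pose out of reach is approached as far as the arm can. A call with a number of a shift or a turn outside -1 to 1 is refused whole. A call with a gripper value outside its range is refused whole. The fingers move at their own pace and stop on an object; FORCE is the grip in N (left out, the last holds). Time passes only in rows, so rows that repeat a pose let the fingers close. It gives the time, the measured TCP pose, the force, the opening and the grip force at its end, in the units of the state.
- robot.get_state(): the state, without advancing time (a new reading comes with each control period).
- robot.read_camera(name): name is "scene" or "top"; returns a dict with "color" (384x512x3 uint8, blue, green, red), "camera_matrix" (3x3 intrinsics, pixels), "R" (3x3) and "t" (3): a world point X has camera coordinates R X + t. Camera axes: x right, y down, z forward; pixel columns grow to the right and rows downward; lengths in mm; the calibration is good to about 2 mm. A picture is of the moment at which its call begins. There is no depth.
- robot.finish_job(): hands the job in; it is judged then, once.
Trained networks look in a picture, given as the dict that the camera call returned (one of the last four; its "shot" number tells which), for a name from the list of things; names that differ only in an ending like _2 or _b are one class to them, and where a whole thing is asked for, a point or a joint stands for the part that bears it (a point fixed in the world has none). Each returns a list of dicts, best first, with "p" (0 to 1); they miss things now and then, are a little off and sometimes report something else, mostly with a low value. They report only what shows in the picture. A call takes as long as a camera call.
- robot.search_frame(picture, name): "centre" ([x, y, z] in mm, in the coordinates of the camera as it stood for that picture, good to about 4 mm: the middle of the surface that is visible of it).
The state is a dict: "time_s": time; "qpos": joint angles; "dq": joint speeds; "tau": joint torques, N m; "eef_pos": TCP position; "eef_rot": TCP orientation; "contact_force": force on the tool from outside, world axes, zero at the start; "wrist_torque": the same for the moment, N m; "grip_width": finger opening in mm; "grasp_force": force on a finger pad.
Only numpy, scipy, OpenCV 4.12 (cv2) and the standard library are available. Lean on these libraries where they do the work, as an engineer would, in place of code of your own. Each camera call takes 0.05 s, during which the arm holds its last target. There are 200 camera calls.

## Task

Load the pink granite drill core on the bench scanner: lower its carrier plate, without dropping it, over the two locating pins of the carriage until the plate lies flush on the deck. Then pull up the black lock knob, slide the carriage exactly one hole towards the white scanning bridge, let the lock pin down into that hole, and finish while still holding the knob pressed fully down, so that the carriage has no play while the scan is taken. Leave the dark core and everything else on the bench where it lies.

Things in the scene. Friction and masses are not known exactly. Their poses are not given: they have to be found in the camera images.
- granite_carrier: Loose carrier with PINK granite core, to load; 0.5-0.7 kg. Plate 80x140x8 mm; round core 36 mm dia, 150 long, in two saddles (44 wide, 38 to 52 mm from the middle). Origin on core axis half-way along: 35 mm over plate underside, 27 over its top. y along core, z up. Grip the bare core across its 36 mm at the origin. 11 mm holes through the plate at (x 29, y -55), (-29, 55): same either way round.
- basalt_carrier: The other carrier, alike in all but its DARK grey basalt core; stands loose on the bench and stays there. Origin as for the granite one.
- deck (a point): Middle of the top face of the aluminium carriage, 62 mm over the bench; moves with it. y along the rail to the white bridge, x across it away from the robot, z up. Steel locating pins, 9 mm dia, 20 tall, the top 9 mm tapering to 3 mm, at (x 29, y -55), (-29, 55) mm. A seated carrier has its origin 35 mm straight above this point, its y along or against this y.
- bridge (a point): Middle of the near face of the white scanning bridge, 151 mm over the bench; fixed across the rail, 192 mm wide, 174 mm tall, with an opening that the loaded carriage passes under. At the start it stands 103 mm from the middle of the deck along the deck's +y.
- carriage (a joint): Travel of the carriage along its rail, m: 0 at the start, where the pin locks it in a hole (about 0.8 mm of play); positive towards the white bridge (+y of the deck). The index bar's holes are 50 mm apart: 0.050 at the next hole. Unlocked, it slides with some 1.5 N of friction plus 8 N per m/s.
- plunger (a joint): Height of lock pin, stem and knob (one piece), m. 0 at rest: the spring has dropped the round-nosed pin 12 mm into a hole. Pulled up, clear of the bar from 0.012, stop at 0.016. Pushed down by hand, fully home at its stop at -0.003. Spring 0.8 N per mm both ways from 0 (11 N at 14 mm, 3 N at the lower stop): let go, it returns to 0. Let go between holes, it rides on the bar.
- knob: Black pull knob with a red dot, on the plunger: round, 27 mm dia, 24 tall, axis upright. Origin at its middle, 100 mm over the bench at rest; boss below it up to 72 mm. On the carriage's front bracket, 72 mm towards -x and 100 mm towards -y of the deck's middle, and goes with it. Grip from above with the fingers along the rail (free room); to the deck side the loaded plate is 18 mm away.
- next_hole (a point): Mouth of the next hole in the steel index bar, on the bar's top face 40 mm over the bench; fixed. The knob's axis stands over it when the carriage is one hole on.
- lens: Brass folding hand lens lying open, 27 x 70 x 10 mm; bystander, origin under its middle.
- brush: Flat dusting brush, 36 x 175 x 11 mm; bystander, origin under its middle.
- streak_plate: Cream streak plate, 48 x 64 x 8 mm; bystander, origin under its middle.
- greywacke: Grey rock, 98 x 125 x 85 mm; bystander, origin under its middle.

How it is judged (in metres and radians):
On the way, in this order (a step that is already met when the one before it is completed fails the run):
1. the granite core's carrier lies flush on the carriage, over both locating pins (x of granite_carrier in the frame of deck between -0.003 and 0.003 m and y of granite_carrier in the frame of deck between -0.003 and 0.003 m and z of granite_carrier in the frame of deck between 0.0325 and 0.0375 m and angle between the y axis of granite_carrier and the y axis of deck, either way round below 0.05 rad and angle between granite_carrier's own z axis and vertical below 0.04 rad and contact force between the fingers and granite_carrier below 0.3 N), for 0.2 s.
2. the lock plunger is pulled up, with the carrier seated and the carriage still at its first hole (x of granite_carrier in the frame of deck between -0.003 and 0.003 m and y of granite_carrier in the frame of deck between -0.003 and 0.003 m and z of granite_carrier in the frame of deck between 0.0325 and 0.0375 m and angle between the y axis of granite_carrier and the y axis of deck, either way round below 0.05 rad and angle between granite_carrier's own z axis and vertical below 0.04 rad and value of joint plunger above 0.01 m and value of joint carriage below 0.02 m), for 0.02 s.
3. the carriage is one hole further on towards the bridge and the pin is down in that hole (x of granite_carrier in the frame of deck between -0.003 and 0.003 m and y of granite_carrier in the frame of deck between -0.003 and 0.003 m and z of granite_carrier in the frame of deck between 0.0325 and 0.0375 m and angle between the y axis of granite_carrier and the y axis of deck, either way round below 0.05 rad and angle between granite_carrier's own z axis and vertical below 0.04 rad and value of joint carriage between 0.047 and 0.053 m and value of joint plunger below 0.0015 m), for 0.1 s.
At the end, for the whole second after the job is handed in: The gripper still holds the knob pressed down (over 1.5 N; plunger below -0.0018 m), the carriage rests at the next hole (0.050 m within 3 mm) and the granite carrier lies flush on the deck: within 3 mm of its seat, 2.5 mm in height, parallel within 0.05 rad, level within 0.04 rad (all of step 1 and value of joint carriage between 0.047 and 0.053 m and value of joint plunger below -0.0018 m and velocity of joint carriage between -0.01 and 0.01 m/s and contact force between the fingers and knob above 1.5 N); the arm keeps its last pose, push and grip.
It fails at once if the granite carrier is let go more than 10 mm above its seat over the deck (horizontal distance between granite_carrier and deck below 0.08 m and z of granite_carrier in the frame of deck above 0.045 m and contact force between the fingers and granite_carrier below 0.05 N).
It fails at once if the dark core's carrier is shifted more than 2 cm (distance of basalt_carrier from where it was at the start of the episode above 0.02 m).
It fails at once if the lens, brush, streak plate or greywacke is shifted more than 2 cm (distance of any of lens, brush, streak_plate, greywacke from where it was at the start of the episode above 0.02 m).
It also fails if it takes over 62 s, if anything falls off the work surface, if the arm or the gripper's body presses on something with over 40 N, if the wrist force passes 120 N, or if a joint passes its speed limit or range.

## Working session

There is one attempt and no reset: what is moved stays moved. The work goes in short steps, Python scripts to look and compute and a shell command to move; the robot and the scene stay as the last step left them, time stands still between calls to the robot, and variables do not carry over. Pictures are saved under pics/ and viewed, at most 10 in all, crops included, and the job is handed in when it is done.

```bash
mkdir -p pics; cat > h.py <<'E'
import numpy as np, cv2
from station import robot
np.set_printoptions(precision=1,suppress=True)
def w(p,c): return np.array(p['R']).T@(np.array(c)-np.array(p['t']))
def proj(p,X):
    c=np.array(p['R'])@np.array(X,float)+np.array(p['t']); u=np.array(p['camera_matrix'])@c; return u[:2]/u[2]
def ray(p,uv,z):
    R=np.array(p['R']);K=np.array(p['camera_matrix']);o=-R.T@np.array(p['t'])
    d=R.T@np.linalg.solve(K,[uv[0],uv[1],1]); return o+d*(z-o[2])/d[2]
E
python3 - <<'E'
from h import *
for n in ['scene','top']:
    p=robot.read_camera(n); cv2.imwrite(f'pics/{n}0.png',cv2.resize(p['color'],(800,600)))
    print(n,'cam at',-np.array(p['R']).T@np.array(p['t']))
    for k in ['granite_carrier','basalt_carrier','deck','bridge','knob','next_hole','lens','brush','streak_plate','greywacke']:
        for d in robot.search_frame(p,k)[:2]: 
            X=w(p,d['centre']);print(k,round(d['p'],2),X,proj(p,X)*1.5625)
s=robot.get_state();print(s['eef_pos'],np.round(s['eef_rot'],3).tolist(),s['grip_width'],s['time_s'])
E
```

```text
scene cam at [-1002.4  1062.4   949.8]
deck 0.57 [484.9  86.3  64. ] [353.4 317.7]
bridge 0.88 [462.4 210.5  51.4] [317.7 339.1]
bridge 0.63 [484.5  83.4  61.9] [354.4 318.2]
knob 0.54 [421.6  41.  106.1] [381.4 306.7]
next_hole 0.61 [468.5 213.3  54.4] [315.4 337.5]
brush 0.47 [ 491.8 -461.3   10.9] [501.8 282.2]
streak_plate 0.52 [347.5 444.9  10.6] [257.1 404.6]
greywacke 0.76 [ 394.9 -483.5   55.8] [531.3 276.8]
greywacke 0.64 [483.8  85.   62.5] [354.1 318.2]
top cam at [ 151.1  -14.  1561.1]
granite_carrier 0.98 [ 396.  -318.4   32.1] [534.3 320.3]
basalt_carrier 0.96 [ 528.7 -254.4   33.1] [505.4 264.5]
basalt_carrier 0.18 [ 497.7 -394.4   12.4] [563.2 279.5]
deck 0.9 [505.2  97.8  64.9] [354.6 270.5]
bridge 0.88 [493.3 150.7  65.6] [331.5 275.3]
bridge 0.57 [506.1  95.8  62.9] [355.6 270.3]
knob 0.56 [428.2  32.7 113.4] [382.  299.5]
knob 0.55 [428.7  34.6 111.4] [381.1 299.4]
next_hole 0.64 [491.9 150.6  60.3] [331.8 276.4]
brush 0.65 [ 502.3 -394.9   11.3] [563.2 277.8]
brush 0.51 [504.7  94.6  64.5] [356.  270.7]
streak_plate 0.65 [355.9 441.5   9.9] [208.  337.5]
greywacke 0.71 [ 413.9 -496.9   63.9] [615.  310.7]
[ 177.3 -651.3  239.3] [[-0.965, -0.263, -0.0], [-0.263, 0.965, 0.0], [-0.0, 0.0, -1.0]] 85.42532721510406 1.1
```

```bash
python3 - <<'E'
from h import *
p=robot.read_camera('top');im=p['color']
cv2.imwrite('pics/topc.png',cv2.resize(im[130:240,190:430],(800,367),interpolation=cv2.INTER_CUBIC))
q=robot.read_camera('scene')
cv2.imwrite('pics/sc.png',cv2.resize(q['color'][150:290,160:370],(800,533),interpolation=cv2.INTER_CUBIC))
E
```

```text
(no output)
```

View pics/topc.png

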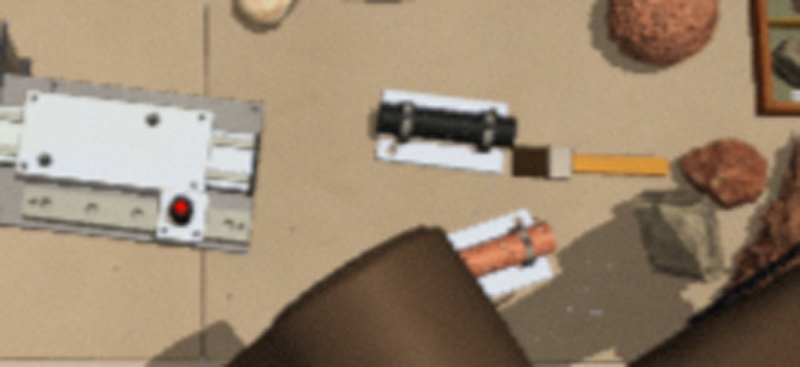

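View pics/sc.png

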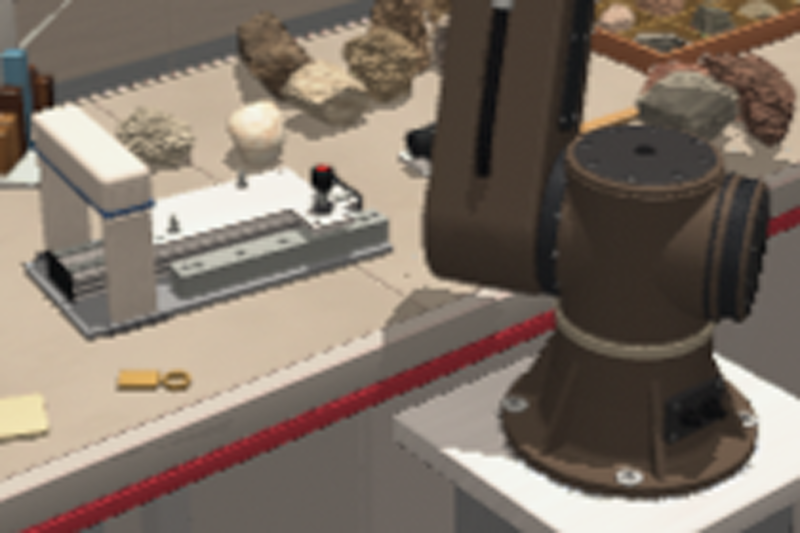

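The top view (crop 3.33x, offset 190,130) shows the white deck with pins at (152,119) and (44,160), the red knob dot at (181,209), and the dark core at (445,125). The pink core at (505,252) is half hidden by the arm. The deck's y axis is roughly (0.11,0.99). The scene view shows the deck pins at (174,222) and (241,180), and the knob at (321,180).

```bash
cat > deck.py <<'E'
from h import *
from scipy.optimize import least_squares
def blob(im,c,r,f):
    x0,y0=int(c[0])-r,int(c[1])-r
    a=im[y0:y0+2*r+1,x0:x0+2*r+1].astype(float); wt=f(a); yy,xx=np.mgrid[y0:y0+2*r+1,x0:x0+2*r+1]
    return np.array([(xx*wt).sum(),(yy*wt).sum()])/wt.sum()
dark=lambda a:np.clip(np.percentile(a.sum(2),60)-90-a.sum(2),0,None)
red=lambda a:np.clip(a[...,2]-a[...,1]-60,0,None)
def rt(q,l): x,y,t=q;c,s=np.cos(t),np.sin(t);return np.array([x+c*l[0]-s*l[1],y+s*l[0]+c*l[1],l[2]])
E
python3 - <<'E'
from deck import *
p=robot.read_camera('top');q=robot.read_camera('scene');print(np.array(p['camera_matrix'])[0,0],np.array(q['camera_matrix'])[0,0])
T=[(blob(p['color'],(190+152/3.333,130+119/3.333),3,dark),(29,-55,70)),(blob(p['color'],(190+44/3.333,130+160/3.333),3,dark),(-29,55,70)),(blob(p['color'],(190+181/3.333,130+209/3.333),4,red),(-72,-100,112))]
S=[(blob(q['color'],(160+174/3.81,150+225/3.81),3,dark),(-29,55,70)),(blob(q['color'],(160+241/3.81,150+182/3.81),3,dark),(29,-55,70)),(blob(q['color'],(160+322/3.81,150+168/3.81),4,red),(-72,-100,112))]
for nm,L in [('top',[(p,*t) for t in T]),('scene',[(q,*t) for t in S]),('both',[(p,*t) for t in T]+[(q,*t) for t in S])]:
    r=least_squares(lambda z:np.concatenate([proj(c,rt((z[0],z[1],z[2]),l))-uv for c,uv,l in L]),[505,98,-.11],x_scale=[1,1,.01])
    print(nm,r.x[:2],round(r.x[2],4),r.fun)
for (uv,l) in T: print(uv,ray(p,uv,l[2]))
E
```

```text
427.3656425471833 486.3148537124569
top [510.1 125.9] -0.1079 [-0.1 -0.3 -0.2 -0.1  0.3  0.4]
scene [512.1 125.6] -0.1109 [ 0.  -0.8 -0.3  0.9  0.2 -0.1]
both [510.5 126.1] -0.1087 [-0.1 -0.4 -0.3 -0.2  0.2  0.3  0.2 -0.6 -0.2  1.1  0.4  0.1]
[235.4 165.6] [531.8  67.8  70. ]
[203.  177.7] [486.8 182.8  70. ]
[243.7 191.5] [429.   35.3 112. ]
```

```bash
python3 -m crank '{"translation":[[-0.1,0.18,-0.05],[-0.2,0.36,-0.1],[-0.3,0.54,-0.15],[-0.4,0.72,-0.2],[-0.5,0.9,-0.25],[-0.5,0.95,-0.25]],"angular":[[0,0,-0.07],[0,0,-0.14],[0,0,-0.21],[0,0,-0.28],[0,0,-0.35],[0,0,-0.42]],"gripper":[85,85,85,85,85,85]}'
```

```text
time_s: 1.9
eef_pos: [236.1, -387.2, 303.5]
eef_rot: [[-0.406, -0.914, 0.003], [-0.914, 0.406, -0.002], [0.001, -0.003, -1.0]]
contact_force: [0.7, -0.4, 0.6]
grip_width: 84.9
grasp_force: 0.0
```

```bash
python3 -m crank '{"translation":[[-0.18,-0.09,0],[-0.36,-0.18,0],[-0.54,-0.27,0],[-0.72,-0.36,0],[-0.9,-0.45,0],[-1,-0.5,0]],"angular":[[0,0,-0.06],[0,0,-0.12],[0,0,-0.18],[0,0,-0.24],[0,0,-0.3],[0,0,-0.33]],"gripper":[85,85,85,85,85,85]}' && python3 -m crank '{"translation":[[-0.2,0,0],[-0.4,0,0],[-0.6,0,0],[-0.8,0,0],[-1,0,0],[-1,0,0]],"angular":[[0,0,0],[0,0,0],[0,0,0],[0,0,0],[0,0,0],[0,0,0]],"gripper":[85,85,85,85,85,85]}'
python3 - <<'E'
from h import *
p=robot.read_camera('top');im=p['color']
d=robot.search_frame(p,'granite_carrier')[0];X=w(p,d['centre']);u=proj(p,X);print(d['p'],X,u)
x0,y0=int(u[0])-40,int(u[1])-30;print(x0,y0)
cv2.imwrite('pics/g1.png',cv2.resize(im[y0:y0+60,x0:x0+80],(800,600),interpolation=cv2.INTER_CUBIC))
np.save('g1.npy',im)
hsv=cv2.cvtColor(im,cv2.COLOR_BGR2HSV).astype(int);a=im.astype(int)
m=((a[...,2]-a[...,0]>75)&(np.hypot(*np.meshgrid(np.arange(512)-u[0],np.arange(384)-u[1]))<36)).astype(np.uint8)
n,l,s,c=cv2.connectedComponentsWithStats(m)
for i in range(1,n):
    if s[i,4]>40:
        pts=np.argwhere(l==i)[:,::-1].astype(np.float32);r=cv2.minAreaRect(pts);b=cv2.boxPoints(r)
        print(s[i,4],c[i],ray(p,c[i],44)[:2],[ray(p,k,35)[:2] for k in b])
E
```

```text
time_s: 2.5
eef_pos: [454.7, -210.9, 302.0]
eef_rot: [[0.269, -0.963, 0.001], [-0.963, -0.269, -0.0], [0.0, -0.001, -1.0]]
contact_force: [-0.7, -0.8, -1.3]
grip_width: 85.2
grasp_force: 0.0
time_s: 3.1
eef_pos: [385.8, 33.2, 302.5]
eef_rot: [[0.271, -0.963, 0.002], [-0.963, -0.271, 0.002], [-0.001, -0.002, -1.0]]
contact_force: [-0.1, -0.2, 0.2]
grip_width: 85.3
grasp_force: 0.0
0.97 [ 385.6 -288.    32.2] [333.7 207.8]
293 177
56 [352.5 201.1] [ 408.4 -354.4] [array([ 417. , -339.1]), array([ 428.2, -361.3]), array([ 401.7, -373.3]), array([ 390.6, -351.2])]
171 [336.1 206.6] [ 388.3 -294.7] [array([ 389.9, -254.5]), array([ 415.9, -331.4]), array([ 388.4, -339.5]), array([ 362.6, -262.8])]
58 [319.6 212.1] [ 368. -235.] [array([ 384.3, -223.7]), array([ 384.4, -249. ]), array([ 355.3, -248.2]), array([ 355.2, -223. ])]
```

View pics/g1.png

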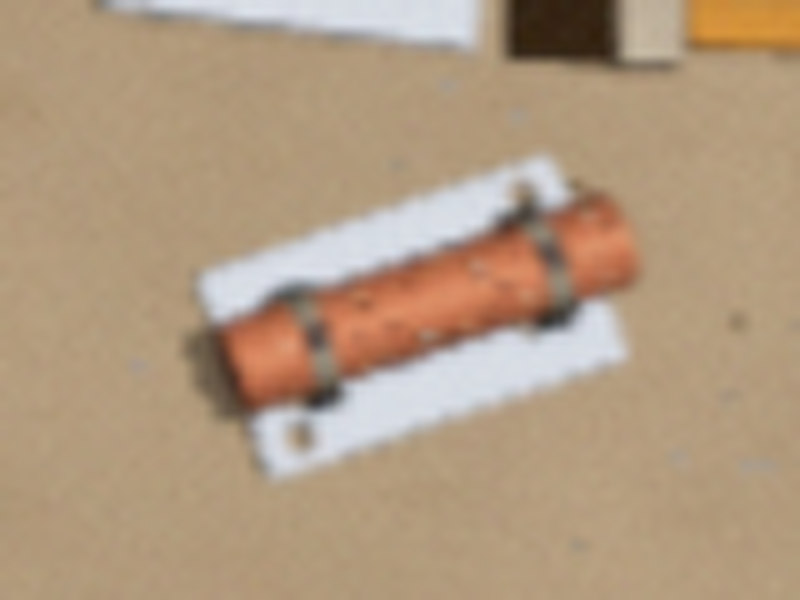

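The crop (10x, offset 293,177) shows the pink core clear of the arm. The plate corners are at (200,280), (548,157), (628,350) and (272,475), and the holes at (522,190) and (300,435).

```bash
python3 - <<'E'
from deck import *
p=robot.read_camera('top')
F=[((522,190),(29,-55,8)),((300,435),(-29,55,8)),((200,280),(40,70,8)),((548,157),(40,-70,8)),((628,350),(-40,-70,8)),((272,475),(-40,70,8))]
F=[(np.array(u)/10+[292.55,176.55],l) for u,l in F]
r=least_squares(lambda z:np.concatenate([proj(p,rt(z,l))-uv for uv,l in F]),[385,-290,.27],x_scale=[1,1,.01])
print(r.x,r.x[2],r.fun)
s=robot.get_state();R=np.array(s['eef_rot']);print('tool-frame delta/250',R.T@(np.r_[r.x[:2],150]-s['eef_pos'])/250, s['eef_pos'])
np.set_printoptions(precision=4);print(R)
E
```

```text
[ 388.9 -292.7    0.3] 0.3418702767773534 [ 0.   0.2  0.1  0.2 -0.4 -0.5  0.1 -0.6  0.1  0.3  0.1  0.4]
tool-frame delta/250 [1.2 0.3 0.6] [386.8  28.5 302. ]
[[ 0.2647 -0.9643  0.0005]
 [-0.9643 -0.2647  0.0003]
 [-0.0001 -0.0006 -1.    ]]
```

```bash
python3 -m crank '{"translation":[[0.18,0.05,0],[0.36,0.1,0.1],[0.54,0.15,0.25],[0.72,0.22,0.4],[0.9,0.27,0.5],[1,0.332,0.6],[1,0.332,0.6],[1,0.332,0.6]],"angular":[[0,0,-0.01],[0,0,-0.02],[0,0,-0.0353],[0,0,-0.0353],[0,0,-0.0353],[0,0,-0.0353],[0,0,-0.0353],[0,0,-0.0353]],"gripper":[85,85,85,85,85,85,85,85]}'
cat > to.py <<'E'
import sys
from h import *
# target x y z [yaw of tool y, deg]
a=list(map(float,sys.argv[1:]));s=robot.get_state();R=np.array(s['eef_rot']);np.set_printoptions(precision=4,suppress=True)
print('t',s['time_s'],'pos',s['eef_pos'],'F',np.array(s['contact_force']),'w',s['grip_width'],s['grasp_force'])
print('shift',R.T@(np.array(a[:3])-s['eef_pos'])/250)
yaw=np.degrees(np.arctan2(R[1,1],R[0,1]));print('yaw',yaw,'tilt',R[2])
if len(a)>3: d=(a[3]-yaw+90)%180-90;print('turn z',-d/120)
E
python3 to.py 388.9 -292.7 26 19.6
```

```text
time_s: 4.05
eef_pos: [370.0, -237.8, 149.9]
eef_rot: [[0.327, -0.945, -0.004], [-0.945, -0.327, 0.001], [-0.002, 0.004, -1.0]]
contact_force: [0.4, 0.2, 0.2]
grip_width: 85.1
grasp_force: 0.0
t 4.05 pos [ 370.0279 -237.794   149.9416] F [0.3553 0.1894 0.1854] w 85.06454235501734 0.0
shift [ 0.2332 -0.0016  0.4953]
yaw -160.93327180839964 tilt [-0.002   0.0041 -1.    ]
turn z -0.004443931736663368
```

```bash
python3 -m crank '{"translation":[[0.12,0,0],[0.233,-0.001,0.1],[0.233,-0.001,0.25],[0.233,-0.001,0.35],[0.233,-0.001,0.42],[0.233,-0.001,0.495],[0.233,-0.001,0.495],[0.233,-0.001,0.495]],"angular":[[0,0,-0.003],[0,0,-0.003],[0,0,-0.003],[0,0,-0.003],[0,0,-0.003],[0,0,-0.003],[0,0,-0.003],[0,0,-0.003]],"gripper":[85,85,85,85,85,85,85,85]}' 
python3 to.py 388.9 -292.7 26 19.6
python3 - <<'E'
from h import *
p=robot.read_camera('scene');u=proj(p,(389,-293,35)).astype(int);print(u)
cv2.imwrite('pics/g2.png',cv2.resize(p['color'][u[1]-50:u[1]+40,u[0]-60:u[0]+60],(800,600),interpolation=cv2.INTER_CUBIC))
E
```

```text
time_s: 4.85
eef_pos: [392.6, -290.0, 28.9]
eef_rot: [[0.339, -0.941, 0.0], [-0.941, -0.339, -0.0], [0.0, -0.0, -1.0]]
contact_force: [0.1, -0.1, 0.2]
grip_width: 85.3
grasp_force: 0.0
t 4.85 pos [ 392.6408 -290.0267   28.8717] F [ 0.0854 -0.0839  0.1546] w 85.28803987405601 0.0
shift [0.005  0.0177 0.0115]
yaw -160.17741544735614 tilt [ 0.0005 -0.0002 -1.    ]
turn z 0.0018548712720322176
[310 192]
```

View pics/g2.png

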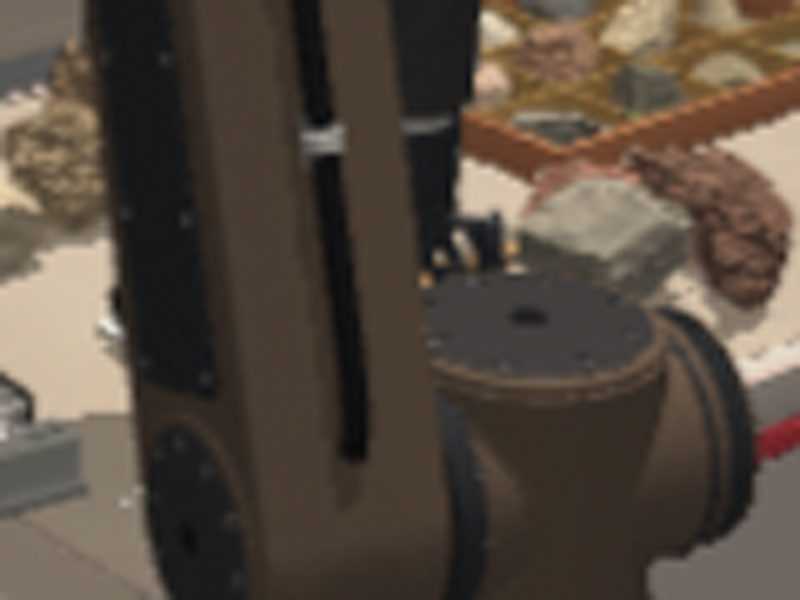

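The arm hides the grasp in this view, so I'll check it by finger width and force instead.

```bash
python3 -m crank '{"translation":[[0.004,0.012,0.011],[0.004,0.012,0.011],[0.004,0.012,0.011],[0.004,0.012,0.011],[0.004,0.012,0.011],[0.004,0.012,0.011],[0.004,0.012,0.011],[0.004,0.012,0.011],[0.004,0.012,0.011],[0.004,0.012,0.011],[0.004,0.012,0.011],[0.004,0.012,0.011]],"angular":[[0,0,0],[0,0,0],[0,0,0],[0,0,0],[0,0,0],[0,0,0],[0,0,0],[0,0,0],[0,0,0],[0,0,0],[0,0,0],[0,0,0]],"gripper":[85,60,30,20,20,20,20,20,20,20,20,20]}' 50
python3 to.py 388.9 -292.7 26 19.6
```

```text
time_s: 6.1
eef_pos: [389.3, -291.8, 25.7]
eef_rot: [[0.339, -0.941, -0.0], [-0.941, -0.339, -0.0], [-0.0, 0.0, -1.0]]
contact_force: [-3.0, 1.2, 7.4]
grip_width: 34.4
grasp_force: 49.1
t 6.1 pos [ 389.2587 -291.7637   25.7457] F [-3.      1.2044  7.3634] w 34.38589222218867 49.14144158363342
shift [ 0.003   0.0026 -0.001 ]
yaw -160.18205419463774 tilt [-0.0001  0.0004 -1.    ]
turn z 0.0018162150446855208
```

```bash
python3 -m crank '{"translation":[[0,0,-0.05],[0,0,-0.15],[0,0,-0.3],[-0.02,-0.01,-0.45],[-0.08,-0.06,-0.57],[-0.18,-0.13,-0.65],[-0.3,-0.22,-0.7],[-0.42,-0.31,-0.7],[-0.54,-0.4,-0.7],[-0.66,-0.49,-0.7],[-0.76,-0.56,-0.7],[-0.8,-0.58,-0.7],[-0.8,-0.58,-0.7]],"angular":[[0,0,0],[0,0,0],[0,0,0],[0,0,0],[0,0,0.03],[0,0,0.07],[0,0,0.11],[0,0,0.15],[0,0,0.18],[0,0,0.2],[0,0,0.215],[0,0,0.215],[0,0,0.215]],"gripper":[20,20,20,20,20,20,20,20,20,20,20,20,20]}'
python3 to.py 510.5 126 200 -6.2
```

```text
time_s: 7.4
eef_pos: [457.5, -53.1, 199.4]
eef_rot: [[-0.102, -0.995, -0.002], [-0.995, 0.102, 0.0], [-0.0, 0.002, -1.0]]
contact_force: [-1.5, -0.5, -5.9]
grip_width: 34.7
grasp_force: 51.6
t 7.4 pos [457.5335 -53.0773 199.4304] F [-1.5243 -0.5397 -5.9353] w 34.69048693026348 51.58422410488129
shift [-0.7342 -0.1377 -0.0025]
yaw 174.14926024837035 tilt [-0.      0.0019 -1.    ]
turn z 0.0029105020697528516
```

```bash
python3 -m crank '{"translation":[[-0.08,-0.015,0],[-0.2,-0.04,0],[-0.34,-0.07,0],[-0.48,-0.1,0.05],[-0.6,-0.12,0.1],[-0.69,-0.13,0.16],[-0.73,-0.137,0.2],[-0.73,-0.137,0.2],[-0.73,-0.137,0.2],[-0.73,-0.137,0.2]],"angular":[[0,0,0.003],[0,0,0.003],[0,0,0.003],[0,0,0.003],[0,0,0.003],[0,0,0.003],[0,0,0.003],[0,0,0.003],[0,0,0.003],[0,0,0.003]],"gripper":[20,20,20,20,20,20,20,20,20,20]}'
python3 to.py 510.5 126 150 -6.2
python3 - <<'E'
from h import *
a=[]
for n,(x,y,z) in [('top',(510,126,120)),('scene',(510,126,100))]:
    p=robot.read_camera(n);u=proj(p,(x,y,z)).astype(int)-[40,30];print(n,u)
    a.append(cv2.resize(p['color'][u[1]:u[1]+60,u[0]:u[0]+80],(800,600),interpolation=cv2.INTER_CUBIC))
cv2.imwrite('pics/p_top.png',a[0]);cv2.imwrite('pics/p_sc.png',a[1])
E
```

```text
time_s: 8.4
eef_pos: [511.2, 122.5, 150.7]
eef_rot: [[-0.111, -0.994, 0.0], [-0.994, 0.111, -0.0], [-0.0, -0.0, -1.0]]
contact_force: [-1.0, -0.2, -6.1]
grip_width: 34.0
grasp_force: 51.5
t 8.4 pos [511.2196 122.5432 150.7019] F [-0.9664 -0.171  -6.1479] w 34.01428818130679 51.46204054355621
shift [-0.0134  0.0044  0.0028]
yaw 173.61981064482708 tilt [-0.     -0.0002 -1.    ]
turn z -0.001501577959774399
top [177 138]
scene [174 165]
```

View pics/p_top.png

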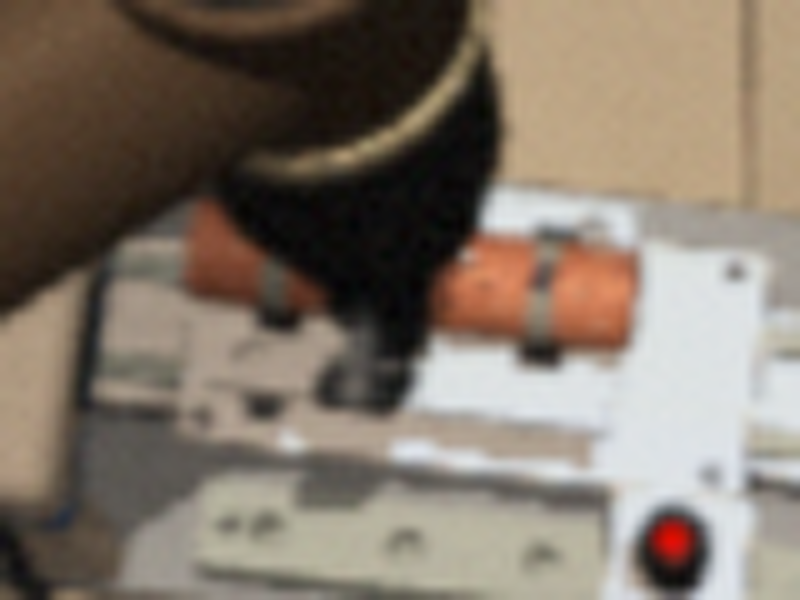

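View pics/p_sc.png

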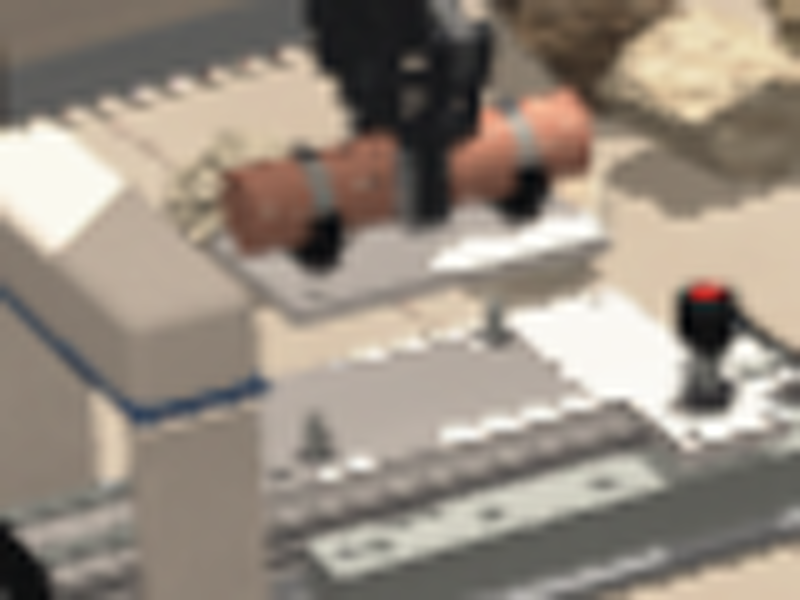

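Top view: the core end corners are at about (188,287), (630,348) and (637,240). It hangs level above the deck. In the scene view the pins at (318,440) and (495,325) are clear under the plate. Now the offset fit.

```bash
python3 - <<'E'
from deck import *
s=robot.get_state();p=robot.read_camera('top');q=robot.read_camera('scene');z=np.array(s['eef_pos'])[2]-25.7+35
T=[(p,(188,287),(177,138),(-18,75,z)),(p,(630,348),(177,138),(-18,-75,z)),(p,(637,240),(177,138),(18,-75,z))]
S=[(q,(295,320),(174,165),(-40,70,z-35)),(q,(605,240),(174,165),(-40,-70,z-31))]
for L in (T,S,T+S):
    r=least_squares(lambda v:np.concatenate([proj(c,rt(v,l))-(np.array(u)/10+np.array(o)-.45) for c,u,o,l in L]),[510,124,-.11],x_scale=[1,1,.01])
    print(r.x,round(r.x[2],4),r.fun)
print(s['eef_pos'],p['shot'])
E
python3 to.py 510.5 126 150 -6.2
```

```text
[513.8 121.6  -0.1] -0.1273 [-0.2  0.1 -0.3 -0.3  0.5  0.2]
[516.6 119.4  -0.1] -0.1259 [-0.3  0.3  0.3 -0.4]
[514.  121.4  -0.1] -0.1264 [-0.1  0.1 -0.2 -0.4  0.5  0.2 -0.4  0.7  0.3 -0.1]
[511.4 122.8 150.9] 12
t 8.6 pos [511.3377 123.0507 150.8743] F [ 0.0227  0.1599 -5.667 ] w 34.717856279382914 51.46227300167084
shift [-0.0113  0.0046  0.0035]
yaw 173.62579861185174 tilt [-0.0006 -0.0007 -1.    ]
turn z -0.0014516782345689687
```

```bash
python3 -m crank '{"translation":[[-0.014,0.005,0.05],[-0.014,0.005,0.1],[-0.014,0.005,0.14],[-0.014,0.005,0.155],[-0.014,0.005,0.155],[-0.014,0.005,0.165],[-0.014,0.005,0.175],[-0.014,0.005,0.185],[-0.014,0.005,0.195],[-0.014,0.005,0.195]],"angular":[[0,0,-0.001],[0,0,-0.001],[0,0,-0.001],[0,0,-0.001],[0,0,-0.001],[0,0,-0.001],[0,0,-0.001],[0,0,-0.001],[0,0,-0.001],[0,0,-0.001]],"gripper":[20,20,20,20,20,20,20,20,20,20]}'
python3 to.py 510.2 126.8 87.7 -6.2
```

```text
time_s: 9.6
eef_pos: [510.4, 127.2, 101.4]
eef_rot: [[-0.108, -0.994, 0.0], [-0.994, 0.108, -0.0], [0.0, -0.0, -1.0]]
contact_force: [0.3, 0.4, -5.7]
grip_width: 34.4
grasp_force: 51.5
t 9.6 pos [510.4236 127.1576 101.3731] F [ 0.2653  0.3937 -5.6656] w 34.38924584966339 51.50438904762268
shift [0.0015 0.0007 0.0547]
yaw 173.78822882447798 tilt [ 0. -0. -1.]
turn z -9.809312935023702e-05
```

```bash
python3 -m crank '{"translation":[[0.001,0,0.008],[0.001,0,0.016],[0.001,0,0.024],[0.001,0,0.032],[0.001,0,0.04],[0.001,0,0.04],[0.001,0,0.04]],"angular":[[0,0,0],[0,0,0],[0,0,0],[0,0,0],[0,0,0],[0,0,0],[0,0,0]],"gripper":[20,20,20,20,20,20,20]}'
python3 to.py 510.2 126.8 87.7 -6.2
```

```text
time_s: 10.3
eef_pos: [511.1, 127.2, 91.6]
eef_rot: [[-0.108, -0.994, 0.001], [-0.994, 0.108, 0.0], [-0.001, -0.001, -1.0]]
contact_force: [6.3, -0.1, -6.8]
grip_width: 34.4
grasp_force: 51.4
t 10.3 pos [511.1089 127.2004  91.6491] F [ 6.3221 -0.0512 -6.7563] w 34.42649601450855 51.41788601875305
shift [0.002  0.0035 0.0158]
yaw 173.80346311798684 tilt [-0.0006 -0.0012 -1.    ]
turn z 2.8859316556880307e-05
```

```bash
python3 -m crank '{"translation":[[0,-0.005,0],[0,-0.005,0],[0,-0.005,0.006],[0,-0.005,0.012],[0,-0.005,0.016],[0,-0.005,0.016],[0,-0.005,0.016]],"angular":[[0,0,0],[0,0,0],[0,0,0],[0,0,0],[0,0,0],[0,0,0],[0,0,0]],"gripper":[20,20,20,20,20,20,20]}'
python3 to.py 510.2 126.8 87.7 -6.2
```

```text
time_s: 11.0
eef_pos: [511.5, 126.7, 87.8]
eef_rot: [[-0.108, -0.994, -0.0], [-0.994, 0.108, -0.0], [0.0, 0.0, -1.0]]
contact_force: [-1.6, 0.3, 1.0]
grip_width: 34.5
grasp_force: 52.2
t 11.0 pos [511.4664 126.6781  87.8081] F [-1.6236  0.3058  1.0438] w 34.4736441729948 52.17517912387848
shift [0.0001 0.0051 0.0004]
yaw 173.78842268430157 tilt [ 0.0001  0.0001 -1.    ]
turn z -9.647763082038333e-05
```

```bash
python3 -m crank '{"translation":[[0,0,0.002],[0,0,0.002],[0,0,0.002],[0,0,0.002],[0,0,0.002],[0,0,0.002],[0,0,-0.1],[0,0,-0.25],[0,0,-0.4],[0,0,-0.5],[0,0,-0.5]],"angular":[[0,0,0],[0,0,0],[0,0,0],[0,0,0],[0,0,0],[0,0,0],[0,0,0],[0,0,0],[0,0,0],[0,0,0],[0,0,0]],"gripper":[20,40,70,85,85,85,85,85,85,85,85]}'
python3 to.py 430 35 200 83.8
python3 - <<'E'
from deck import *
p=robot.read_camera('top');q=robot.read_camera('scene')
qd=(511,126.5,-.1085);print(rt(qd,(-72,-100,112)))
for c in (p,q):
    g=proj(c,rt(qd,(-72,-100,112)));b=blob(c['color'],np.round(g),4,red);print(g,b,ray(c,b,112))
u=(proj(q,(510,126,85))-[55,41]).astype(int);print(u)
cv2.imwrite('pics/seat.png',cv2.resize(q['color'][u[1]:u[1]+83,u[0]:u[0]+110],(800,600),interpolation=cv2.INTER_CUBIC))
E
```

```text
time_s: 12.1
eef_pos: [513.5, 127.6, 216.6]
eef_rot: [[-0.108, -0.994, 0.006], [-0.994, 0.108, 0.003], [-0.004, -0.006, -1.0]]
contact_force: [-0.0, -0.4, -0.2]
grip_width: 84.9
grasp_force: 0.0
t 12.1 pos [513.5336 127.6164 216.6481] F [-0.0089 -0.4344 -0.1869] w 84.91543423961235 0.0
shift [0.4046 0.2926 0.0633]
yaw 173.81103131218777 tilt [-0.0038 -0.0059 -1.    ]
turn z -0.7499080723984354
[428.6  34.9 112. ]
[243.9 191.6] [243.7 191.5] [429.1  35.3 112. ]
[244.3 194. ] [244.  193.9] [429.8  35.2 112. ]
[159 158]
```

View pics/seat.png

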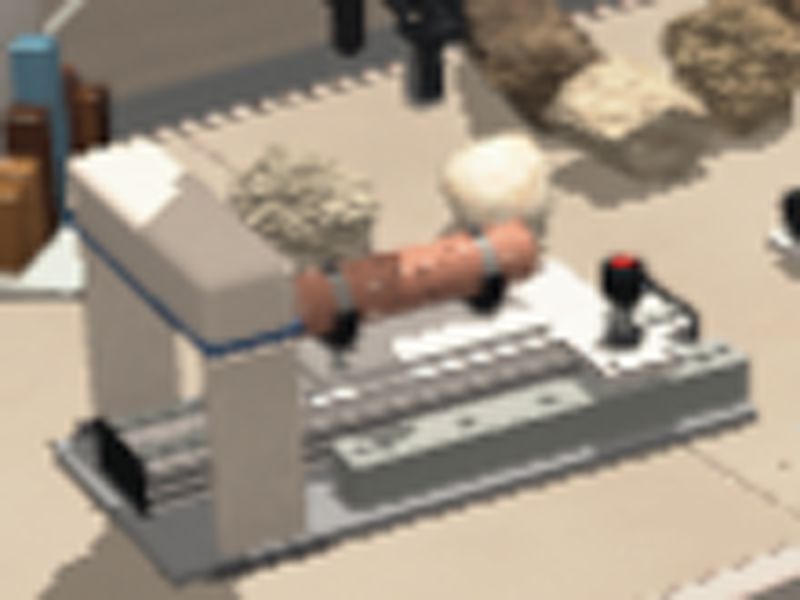

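The carrier sits flush in the saddles and over the pins, and the knob is at (622,280) in the crop, world (429,35). Next I go above the knob and turn a quarter.

```bash
python3 -m crank '{"translation":[[0.06,0.04,0],[0.14,0.1,0],[0.24,0.17,0],[0.33,0.24,0],[0.38,0.28,0.05],[0.405,0.296,0.1],[0.405,0.296,0.1],[0.405,0.296,0.1],[0.405,0.296,0.1],[0.405,0.296,0.1],[0.405,0.296,0.1],[0.405,0.296,0.1],[0.405,0.296,0.1]],"angular":[[0,0,-0.068],[0,0,-0.136],[0,0,-0.204],[0,0,-0.272],[0,0,-0.34],[0,0,-0.408],[0,0,-0.476],[0,0,-0.544],[0,0,-0.612],[0,0,-0.68],[0,0,-0.748],[0,0,-0.75],[0,0,-0.75]],"gripper":[85,85,85,85,85,85,85,85,85,85,85,85,85]}'
python3 to.py 429 35 89 83.8
```

```text
time_s: 13.5
eef_pos: [426.6, 33.9, 186.7]
eef_rot: [[0.994, -0.112, -0.002], [-0.112, -0.994, -0.001], [-0.001, 0.001, -1.0]]
contact_force: [-0.1, 1.1, -0.0]
grip_width: 84.9
grasp_force: 0.0
t 13.5 pos [426.5852  33.9098 186.7204] F [-0.087   1.0844 -0.0004] w 84.90703912406359 0.0
shift [ 0.0097 -0.0058  0.3909]
yaw -96.44766648769682 tilt [-0.0014  0.0009 -1.    ]
turn z -0.0020638873974737257
```

```bash
python3 -m crank '{"translation":[[0.009,-0.005,0.12],[0.009,-0.005,0.25],[0.009,-0.005,0.35],[0.009,-0.005,0.39],[0.009,-0.005,0.39],[0.009,-0.005,0.39]],"angular":[[0,0,-0.002],[0,0,-0.002],[0,0,-0.002],[0,0,-0.002],[0,0,-0.002],[0,0,-0.002]],"gripper":[85,85,85,85,85,85]}'
python3 to.py 429 35 89 83.8
```

```text
time_s: 14.1
eef_pos: [430.0, 35.3, 90.7]
eef_rot: [[0.994, -0.105, 0.001], [-0.105, -0.994, -0.0], [0.001, -0.0, -1.0]]
contact_force: [-0.4, -0.9, 0.5]
grip_width: 85.2
grasp_force: 0.0
t 14.1 pos [430.0226  35.336   90.7267] F [-0.3856 -0.8771  0.4937] w 85.21911944610169 0.0
shift [-0.0039  0.0018  0.0069]
yaw -96.02247959871595 tilt [ 0.0006 -0.0001 -1.    ]
turn z 0.0014793366773668973
```

```bash
python3 -m crank '{"translation":[[-0.002,0,0.004],[-0.002,0,0.004],[-0.002,0,0.004],[-0.002,0,0.004],[-0.002,0,0.004],[-0.002,0,0.004],[-0.002,0,0.004],[-0.002,0,0.004],[-0.002,0,0.004],[-0.002,0,0.004],[-0.002,0,0.004]],"angular":[[0,0,0.001],[0,0,0.001],[0,0,0.001],[0,0,0.001],[0,0,0.001],[0,0,0.001],[0,0,0.001],[0,0,0.001],[0,0,0.001],[0,0,0.001],[0,0,0.001]],"gripper":[60,35,15,10,10,10,10,10,10,10,10]}' 60
python3 to.py 429 35 89 83.8
```

```text
time_s: 15.2
eef_pos: [428.8, 33.7, 89.3]
eef_rot: [[0.994, -0.106, -0.001], [-0.106, -0.994, -0.002], [-0.0, 0.002, -1.0]]
contact_force: [2.6, -10.4, 1.7]
grip_width: 24.5
grasp_force: 59.2
t 15.2 pos [428.8171  33.7177  89.2806] F [  2.5903 -10.4161   1.6897] w 24.521685933222642 59.17906962102279
shift [ 0.0002 -0.0052  0.0011]
yaw -96.06821106490733 tilt [-0.0003  0.0024 -1.    ]
turn z 0.001098241125772385
```

```bash
python3 -m crank '{"translation":[[0,0.004,0],[0,0.004,-0.012],[0,0.004,-0.024],[0,0.004,-0.036],[0,0.004,-0.048],[0,0.004,-0.057],[0,0.004,-0.057],[0,0.004,-0.057]],"angular":[[0,0,0],[0,0,0],[0,0,0],[0,0,0],[0,0,0],[0,0,0],[0,0,0],[0,0,0]],"gripper":[10,10,10,10,10,10,10,10]}'
python3 to.py 434.2 83.5 103 83.8
```

```text
time_s: 16.0
eef_pos: [428.8, 34.2, 103.0]
eef_rot: [[0.994, -0.106, -0.0], [-0.106, -0.994, 0.0], [-0.0, -0.0, -1.0]]
contact_force: [4.5, -2.5, -9.6]
grip_width: 24.5
grasp_force: 59.4
t 16.0 pos [428.8164  34.1927 103.0263] F [ 4.5216 -2.5327 -9.599 ] w 24.524304286039097 59.44728593342006
shift [ 0.0005 -0.1984  0.0001]
yaw -96.09760192447983 tilt [-0.0001 -0.     -1.    ]
turn z 0.0008533172960014212
```

```bash
python3 -m crank '{"translation":[[0.001,0,-0.005],[0.001,-0.01,-0.005],[0.001,-0.03,-0.005],[0.001,-0.055,-0.005],[0.001,-0.085,-0.005],[0.001,-0.115,-0.005],[0.001,-0.145,-0.005],[0.001,-0.17,-0.005],[0.001,-0.187,-0.005],[0.001,-0.197,-0.005],[0.001,-0.199,-0.005],[0.001,-0.199,-0.005],[0.001,-0.199,-0.005]],"angular":[[0,0,0],[0,0,0],[0,0,0],[0,0,0],[0,0,0],[0,0,0],[0,0,0],[0,0,0],[0,0,0],[0,0,0],[0,0,0],[0,0,0],[0,0,0]],"gripper":[10,10,10,10,10,10,10,10,10,10,10,10,10]}'
python3 to.py 434.2 83.8 89 83.8
python3 - <<'E'
from deck import *
p=robot.read_camera('top');q=robot.read_camera('scene')
for c,k in ((p,'top'),(q,'scene')):
    d=robot.search_frame(c,'granite_carrier');print(k,d and (d[0]['p'],w(c,d[0]['centre'])))
u=(proj(q,(480,130,85))-[55,41]).astype(int);print(u)
cv2.imwrite('pics/slid.png',cv2.resize(q['color'][u[1]:u[1]+83,u[0]:u[0]+110],(800,600),interpolation=cv2.INTER_CUBIC))
E
```

```text
time_s: 17.3
eef_pos: [434.5, 83.8, 104.2]
eef_rot: [[0.994, -0.106, 0.0], [-0.106, -0.994, 0.0], [0.0, -0.0, -1.0]]
contact_force: [6.5, -0.6, -11.3]
grip_width: 24.6
grasp_force: 59.6
t 17.3 pos [434.5226  83.8385 104.2226] F [  6.464   -0.5657 -11.2918] w 24.57794119602039 59.59796803537756
shift [-0.0013  0.0003  0.0609]
yaw -96.09070972585572 tilt [ 0.0001 -0.0002 -1.    ]
turn z 0.0009107522845359502
top []
scene (0.83, array([502.4, 154.7,  87. ]))
[162 161]
```

View pics/slid.png

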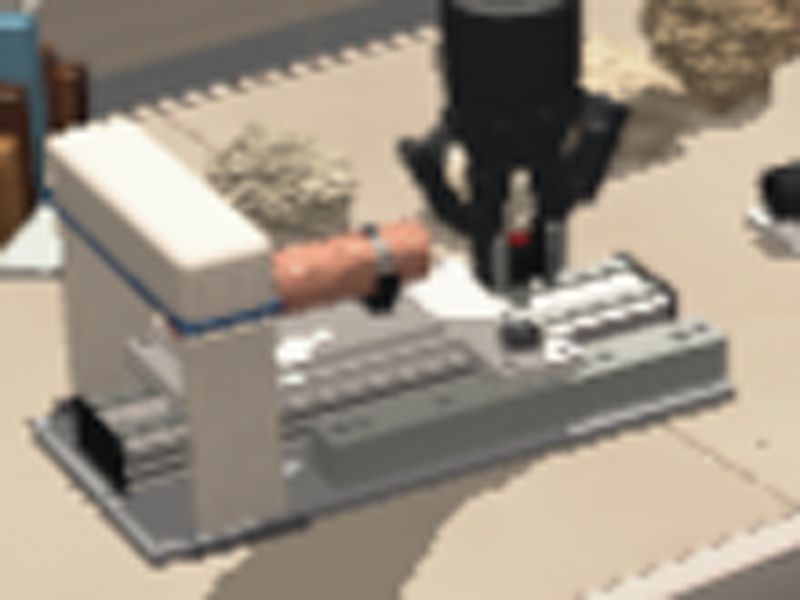

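The picture shows the carriage moved on under the bridge with the core still seated at (350,265), and the knob held and raised at (520,250).

```bash
python3 -m crank '{"translation":[[-0.002,0,0.01],[-0.002,0,0.02],[-0.002,0,0.03],[-0.002,0,0.04],[-0.002,0,0.05],[-0.002,0,0.058],[-0.002,0,0.058],[-0.002,0,0.058]],"angular":[[0,0,0],[0,0,0],[0,0,0],[0,0,0],[0,0,0],[0,0,0],[0,0,0],[0,0,0]],"gripper":[10,10,10,10,10,10,10,10]}'
python3 to.py 434.2 83.8 89 83.8
```

```text
time_s: 18.3
eef_pos: [434.4, 83.3, 90.5]
eef_rot: [[0.994, -0.106, 0.001], [-0.106, -0.994, -0.001], [0.001, 0.001, -1.0]]
contact_force: [6.4, -6.4, -4.1]
grip_width: 24.7
grasp_force: 60.4
t 18.3 pos [434.4187  83.2652  90.4694] F [ 6.3789 -6.3701 -4.0591] w 24.716333576764463 60.418567545711994
shift [-0.0011 -0.002   0.0059]
yaw -96.06375882331768 tilt [ 0.0008  0.0007 -1.    ]
turn z 0.0011353431390195587
```

```bash
python3 -m crank '{"translation":[[-0.002,0.003,0],[-0.002,0.003,0],[-0.002,0.003,0.005],[-0.002,0.003,0.01],[-0.002,0.003,0.014],[-0.002,0.003,0.014],[-0.002,0.003,0.014]],"angular":[[0,0,0],[0,0,0],[0,0,0],[0,0,0],[0,0,0],[0,0,0],[0,0,0]],"gripper":[10,10,10,10,10,10,10]}'
python3 to.py 434.2 83.8 89 83.8
```

```text
time_s: 19.0
eef_pos: [434.5, 83.1, 87.6]
eef_rot: [[0.994, -0.105, 0.002], [-0.105, -0.994, 0.0], [0.002, -0.0, -1.0]]
contact_force: [4.3, -4.1, 1.5]
grip_width: 24.7
grasp_force: 61.0
t 19.0 pos [434.4529  83.1268  87.5934] F [ 4.2538 -4.0691  1.5179] w 24.713997611472244 61.01274341577664
shift [-0.0013 -0.0026 -0.0056]
yaw -96.0442625965985 tilt [ 0.0021 -0.0003 -1.    ]
turn z 0.001297811695012759
```

```bash
python3 -m crank '{"translation":[[0.001,0.002,0.005],[0.001,0.002,0.01],[0.001,0.002,0.014],[0.001,0.002,0.014],[0.001,0.002,0.014]],"angular":[[0,0,0],[0,0,0],[0,0,0],[0,0,0],[0,0,0]],"gripper":[10,10,10,10,10]}'
python3 to.py 434.2 83.8 89 83.8
```

```text
time_s: 19.5
eef_pos: [435.2, 83.0, 87.1]
eef_rot: [[0.995, -0.104, 0.004], [-0.104, -0.995, 0.001], [0.004, -0.001, -1.0]]
contact_force: [-13.8, -2.8, 44.4]
grip_width: 24.9
grasp_force: 65.2
t 19.5 pos [435.161   83.0214  87.0962] F [-13.7661  -2.8085  44.3964] w 24.94771885232808 65.21096568088979
shift [-0.0041 -0.0027 -0.0076]
yaw -95.96642176583713 tilt [ 0.0038 -0.001  -1.    ]
turn z 0.0019464852846908798
```

```bash
python3 -m crank '{"translation":[[-0.001,0,-0.007],[-0.001,0,-0.008],[-0.001,0,-0.008],[-0.001,0,-0.008],[-0.001,0,-0.008]],"angular":[[0,0,0],[0,0,0],[0,0,0],[0,0,0],[0,0,0]],"gripper":[10,10,10,10,10]}'
python3 to.py 434.2 83.8 89 83.8
python3 - <<'E'
from h import *
q=robot.read_camera('scene')
u=(proj(q,(480,130,85))-[55,41]).astype(int)
cv2.imwrite('pics/end.png',cv2.resize(q['color'][u[1]:u[1]+83,u[0]:u[0]+110],(800,600),interpolation=cv2.INTER_CUBIC))
E
```

```text
time_s: 20.0
eef_pos: [434.8, 83.1, 87.4]
eef_rot: [[0.994, -0.105, 0.003], [-0.105, -0.995, 0.001], [0.003, -0.001, -1.0]]
contact_force: [-2.4, -3.1, 19.3]
grip_width: 24.5
grasp_force: 62.7
t 20.0 pos [434.7678  83.067   87.4208] F [-2.411  -3.1376 19.3272] w 24.527882815131186 62.74207594105974
shift [-0.0025 -0.0027 -0.0063]
yaw -96.00991178877628 tilt [ 0.0031 -0.0011 -1.    ]
turn z 0.0015840684268643675
```

View pics/end.png

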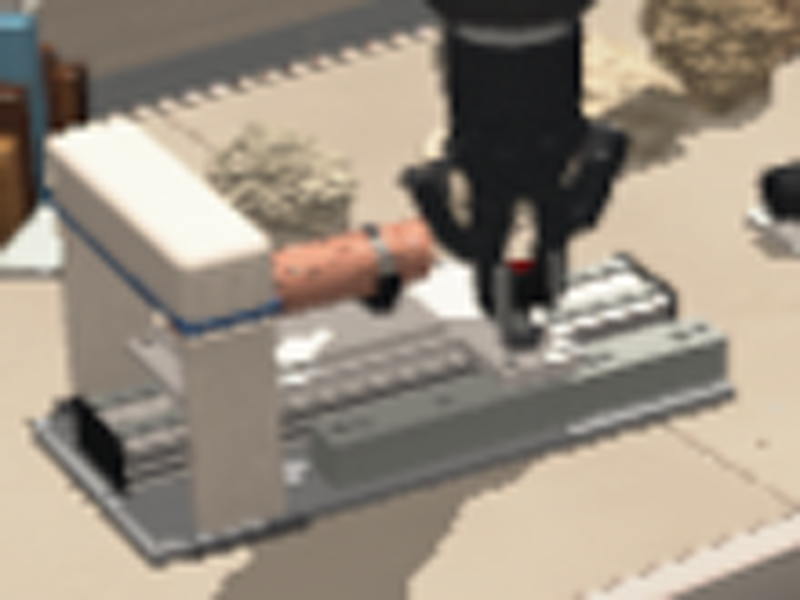

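The red dot has dropped about 3.7 px (roughly 17 mm) from its raised position. Together with the firm stop at 44 N, that puts the pin fully home. The core is still seated.

```bash
python3 -c "
from station import robot
print(robot.finish_job())"
```

```text
the job is handed in; nothing more can be done
None
```

I handed the job in at about 20 s: the pink core's carrier is seated on the pins, the carriage is one hole on towards the bridge, and the gripper still holds the knob down at its stop with about 19 N; no verdict came back.

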